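# Feed one blank to the drilling jig

### The arm

A 6-joint arm with a two-finger parallel gripper is mounted at the origin on a cart in front of the work surface, level with it; the furniture and walls round the work are solid. World frame = base frame: x ahead of the robot, y to its left, z up, the work surface at z = 0. Lengths are in m, angles in rad, forces in N, time in s.
With the tool pointing down it reaches from about 0.4 to 0.925 m from the base axis. Payload 3.4 kg.
Tool frame: the origin (TCP) lies at the very end of the fingers, on their centre line; the grasp point (between the pads) lies 19 mm behind it (manip.tcp_to_grasp is the distance from the TCP to the grasp point, in m); z points along the fingers, y is the line along which they close (so a half turn about z gives the same grasp; the last joint's range is limited). The gripper opens to 85 mm and grips with 20 to 120 N. Pads are 22 mm wide; open, the fingers measure 114 mm over their backs; the gripper's body (76 mm by 85 mm) begins 54 mm behind the grasp point. The pads swing forward as they close: fully open they stand 13 mm farther back than shut.
Start: joints at [-1.266, 0.307, 1.506, -0, 1.328, -0.073], TCP at [0.212, -0.534, 0.207] pointing down, gripper open.
Joint ranges: [-3.12, 3.12], [-1.05, 2.28], [0.14, 2.33], [-1.42, 4.57], [0.1, 2.73], [-2.68, 2.68]. Speed limits (rad/s): [2.57, 2.57, 3.14, 3.14, 3.14, 3.14].

### API

Orientations are given as a rotation vector (axis times angle).
In Python, from station import manip, eyes, boxes_of, regions_of, tip_of gives the robot as it stands.
- The arm moves only by the shell command python3 -m jog 'ROWS' [FORCE]. ROWS is a JSON object of lists of equal length, an entry for each row: "offset": the shift along the world's x, y, z in m, a list of three; "roll": the turn about the world's z in degrees; "fingers": the closure, from 0 (fully open) to 1 (shut). In form: {"offset": [[x, y, z], ...], "roll": [roll, ...], "fingers": [fingers, ...]}. A call has 1 to 8 rows; each row shifts and turns the commanded pose from where the row before left it; what a row does not reach is not made up. A row lasts 1/10 s, in which the tool goes at most 50 mm and 8.59 degrees, less where a joint would pass 70% of its speed; a pose out of reach is approached as far as the arm can. A call with a gripper value outside its range is refused whole. The fingers move at their own pace and stop on an object; FORCE is the grip in N (left out, the last holds). Time passes only in rows, so rows that do not move let the fingers close. It gives the time, the measured TCP pose, the force, the opening and the grip force at its end, in the units of the state.
- manip.sense(): the state, without advancing time (a new reading comes with each control period).
- eyes.grab_frame(name): name is "side" or "top" or "wrist"; returns a dict with "color" (400x640x3 uint8, red, green, blue), "intrinsics" (3x3 intrinsics, pixels), "D" ([k1, k2, p1, p2, k3] as OpenCV has them; the pictures are not rectified), "R" (3x3) and "t" (3): a world point X has camera coordinates R X + t. Camera axes: x right, y down, z forward; pixel columns grow to the right and rows downward; lengths in m; the calibration is good to about 2 mm. A picture is of the moment at which its call begins. There is no depth.
- manip.sign_off(): hands the job in; it is judged then, once.
Trained networks look in the newest picture that a camera, given by its name, has taken for a name from the list of things; names that differ only in an ending like _2 or _b are one class to them, and where a whole thing is asked for, a point or a joint stands for the part that bears it (a point fixed in the world has none). Each returns a list of dicts, best first, with "score" (0 to 1); they miss things now and then, are a little off and sometimes report something else, mostly with a low value. They report only what shows in the picture. A call takes as long as a camera call. They do not tell look-alikes from the thing itself.
- boxes_of(thing, camera): "extent" ([centre column, centre row, width, height] in pixels, round what is visible of it).
- regions_of(thing, camera): "pixels" (400x640 bool, what is visible of it) and "extent" ([centre column, centre row, width, height] in pixels, round what is visible of it).
- tip_of(thing, camera): "xy" ([column, row] in pixels: a listed point, or the origin of a listed thing).
The state is a dict: "t": time; "joints": joint angles; "joint_vel": joint speeds; "effort": joint torques, N m; "position": TCP position; "tool_rot": TCP orientation; "ft_force": force on the tool from outside, world axes, zero at the start; "ft_torque": the same for the moment, N m; "gripper_width": finger opening in m; "grasp_force": force on a finger pad.
Only numpy, scipy, OpenCV 4.12 (cv2) and the standard library are available. Lean on these libraries where they do the work, as an engineer would, in place of code of your own. Each camera call takes 0.05 s, during which the arm holds its last target. There are 200 camera calls.

### The job

Load one brass blank for drilling: push the shuttle by its blue paddle fully home under the mouth of the chute, press the lever's red pad right down so that the gate lifts and one blank rolls into the shuttle's V nest, and let the lever come all the way up again; then push the loaded shuttle fully along under the drill guide. Work only by pressing and pushing: never touch the blanks themselves, let out one blank only, with the next one waiting at the shut gate, and leave the other things on the bench where they are.

Things in the scene. Friction and masses are not known exactly. Their poses are not given: they have to be found in the camera images.
- drill_jig: Drilling jig screwed to the bench: plywood board 225 (x) by 350 (y) by 12 mm with chute, lever, slide and drill guide; no part above 95 mm. Origin on the bench under the lever's pivot; the board spans x -65 to 160, y -190 to 160. x points away from the robot, y to the left (up the chute), z up; turned about z by up to 0.2 rad.
- mouth (a point): Lower end (mouth) of the blue chute, on its floor, 42 mm above the bench, at jig x 90, y 0. The chute (72 mm wide) rises from here to the left along the jig's +y for 150 mm; the slide runs from here to the right along -y.
- drill_bush (a point): Top of the steel drill bush, 87 mm above the bench, at jig x 90, y -130: in a grey C-frame that reaches over the slide from the far side (x 70 to 160, y -150 to -110).
- gate_lever (a joint): Angle (rad) of the rocking lever, a steel bar 12 mm wide along the jig's x axis, pivot 78 mm above the bench at the jig's origin. 0 = at rest: near end with red pad up, gate at the far end down on the blanks. 0.30 = near end right down on its stop. Springs back to 0; about 3 N on the pad starts it, 7 N holds it down. Past 0.26 the gate clears a blank and a finger behind holds back the next.
- lever_pad (a point): Centre of the top of the lever's round red pad, 36 mm across, 85 mm on the robot's side of the pivot, 86 mm above the bench at rest; comes down 25 mm when pressed right down. The released blank takes about half a second to roll into the nest; keep the pad down meanwhile. As the pad rises the gate shuts, then the next blank rolls down to it.
- shuttle (a joint): Slide position (m) of the shuttle, the carriage with the V nest: 0 = home under the mouth of the chute, against its stop; 0.110 = under the drill guide, against the other stop. Grows as the shuttle moves to the right along the jig's -y. It stays where it is left; about 3 N moves it.
- paddle (a point): Middle of the top edge of the shuttle's blue push paddle: upright plate 36 mm wide (jig x), 6 mm thick (jig y), top 66 mm above the bench, on a flat arm 14 mm wide (jig y) whose top is 30 mm above the bench. At jig x -45, y -60 minus the slide position. Push its right face to move the shuttle left, its left face to move it right. Shuttle home: 53 mm free between it and the lever.
- nest (a point): Where the centre of a blank lies when seated in the shuttle's steel V nest, 45 mm above the bench; from the paddle 40 mm along the jig's +y and 135 mm along +x. Rides on the shuttle.
- gate_seat (a point): Where the centre of the blank that waits at the shut gate lies, in the lower end of the chute, 60 mm above the bench. Fixed to the jig.
- blank_1: Round brass blank, 30 mm diameter, 60 mm long, 0.36 kg, lying in the chute; origin at its centre, which is on its axis. It is the lowest, waiting at the gate.
- blank_2: Round brass blank, 30 mm diameter, 60 mm long, 0.36 kg, lying in the chute; origin at its centre, which is on its axis. Second from the gate.
- blank_3: Round brass blank, 30 mm diameter, 60 mm long, 0.36 kg, lying in the chute; origin at its centre, which is on its axis. Third from the gate.
- blank_4: Round brass blank, 30 mm diameter, 60 mm long, 0.36 kg, lying in the chute; origin at its centre, which is on its axis. The uppermost.
- hex_bolt: Bystander (sizes in mm): a loose steel hex bolt with nut, 29x80x26, lying on the near left corner of the jig's base board. Origin at the centre of its underside.
- hex_nut: Bystander (sizes in mm): a loose steel hex nut, 30x34x16, on the near left corner of the base board. Origin at the centre of its underside.
- pliers: Bystander (sizes in mm): red-handled pliers, 66x205x12, lying on the bench to the right of the jig. Origin at the centre of its underside.
- spanner: Bystander (sizes in mm): steel combination spanner, 44x215x8, lying on the bench to the left of the jig. Origin at the centre of its underside.
- tape_measure: Bystander (sizes in mm): yellow and black tape measure, 36x95x66, on the bench to the left of the jig. Origin at the centre of its underside.
- electrical_tape: Bystander (sizes in mm): black roll of electrical tape, 62x62x18, lying flat on the bench to the right of the jig, near the front edge. Origin at the centre of its underside.
- pencil: Bystander (sizes in mm): red flat carpenter's pencil, 14x170x8, lying on the bench near its front edge, between the robot and the jig. Origin at the centre of its underside.
Not all that is in view belongs to the job. Leave any black look-alike of the blank_3 alone.

How it is judged:
By the outcome, as a careful person would: the job done as asked, in the order asked, and still so for the second after the job is handed in, with the robot touching nothing.
It also fails if it takes over 51 s, if anything falls off the work surface, if the arm or the gripper's body presses on something with over 40 N, if the wrist force passes 120 N, or if a joint passes its speed limit or range.

## Working session

There is one attempt and no reset: what is moved stays moved. The work goes in short steps, Python scripts to look and compute and a shell command to move; the robot and the scene stay as the last step left them, time stands still between calls to the robot, and variables do not carry over. Pictures are saved under pics/ and viewed, at most 12 in all, crops included, and the job is handed in when it is done.

```bash
mkdir -p pics
cat > h.py <<'E'
from station import manip, eyes, boxes_of, regions_of, tip_of
import numpy as np, cv2
def grab(c,fn=None):
    f=eyes.grab_frame(c)
    if fn: cv2.imwrite('pics/'+fn,f['color'][:,:,::-1])
    return f
def ray(f,px):
    u=cv2.undistortPoints(np.array([[px]],float),f['intrinsics'],np.array(f['D']))[0,0]
    R=np.array(f['R']);return -R.T@np.array(f['t']),R.T@np.array([u[0],u[1],1])
def atz(f,px,z):
    o,d=ray(f,px);return o+d*(z-o[2])/d[2]
def proj(f,X):
    R=np.array(f['R']);return cv2.projectPoints(np.array([X],float),cv2.Rodrigues(R)[0],np.array(f['t'],float),f['intrinsics'],np.array(f['D']))[0].ravel()
E
python3 - <<'E'
from h import *
np.set_printoptions(precision=3,suppress=True)
Z=dict(mouth=.042,drill_bush=.087,lever_pad=.086,paddle=.066,nest=.045,gate_seat=.06)
for c in('top','side'):
    f=grab(c,c+'0.png')
    for n,z in Z.items():
        for r in tip_of(n,c)[:1]: print(c,n,round(r['score'],2),np.array(r['xy']),atz(f,r['xy'],z))
s=manip.sense();print(s['t'],s['position'],s['tool_rot'],s['ft_force'])
E
```

```text
top mouth 0.76 [339.1 164.1] [ 0.634 -0.109  0.042]
top drill_bush 0.95 [388.6 164.3] [ 0.622 -0.245  0.087]
top lever_pad 0.85 [337.1 220.3] [ 0.469 -0.094  0.086]
top paddle 0.84 [366.7 208.9] [ 0.5   -0.181  0.066]
top nest 0.73 [357.  160.5] [ 0.643 -0.161  0.045]
top gate_seat 0.68 [336.5 159.3] [ 0.645 -0.1    0.06 ]
side mouth 0.92 [350.4 234.7] [ 0.625 -0.11   0.042]
side drill_bush 0.94 [360.9 258.4] [ 0.638 -0.247  0.087]
side lever_pad 0.81 [303.5 221.6] [ 0.478 -0.09   0.086]
side paddle 0.56 [354.1 227.9] [ 0.635 -0.104  0.066]
side nest 0.62 [357.7 246.6] [ 0.641 -0.164  0.045]
side gate_seat 0.72 [359.5 227.9] [ 0.653 -0.098  0.06 ]
0.7 [ 0.212 -0.534  0.207] [3.086 0.59  0.   ] [ 0.192 -0.663  0.268]
```

```bash
ls pics
```

```text
side0.png
top0.png
```

View pics/top0.png

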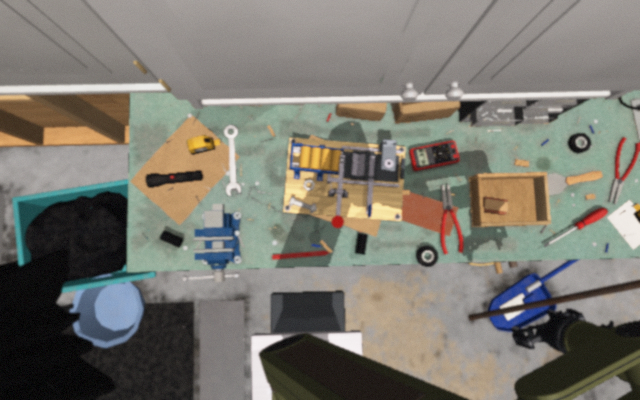

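View pics/side0.png

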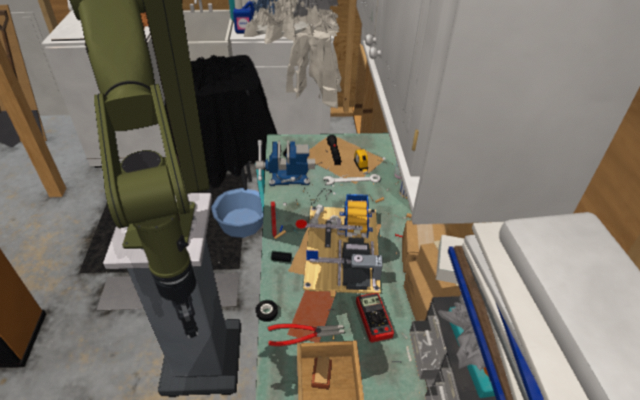

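```bash
python3 -m jog '{"offset":[[0.03,0.033,0.005],[0.03,0.033,0.005],[0.03,0.033,0.005],[0.03,0.033,0.005],[0.03,0.033,0.005],[0.03,0.033,0.005],[0.03,0.033,0],[0.03,0.033,0]],"roll":[7.9,7.9,7.9,7.9,7.9,7.9,7.9,7.9],"fingers":[1,1,1,1,1,1,1,1]}' 40
python3 - <<'E'
from h import *
np.set_printoptions(precision=4,suppress=True)
Z=dict(mouth=.042,drill_bush=.087,lever_pad=.086,paddle=.066,nest=.045)
f=grab('wrist','w1.png')
for n,z in Z.items():
    for r in tip_of(n,'wrist')[:2]: print(n,round(r['score'],2),np.array(r['xy']),atz(f,r['xy'],z))
s=manip.sense();print(s['t'],s['position'],s['tool_rot'],s['ft_force'],s['gripper_width'])
E
```

```text
t: 1.5
position: [0.4533, -0.2691, 0.237]
tool_rot: [2.312, 2.125, 0.0]
ft_force: [1.0, -0.9, 0.2]
gripper_width: 0.0001
grasp_force: 0.0
drill_bush 0.83 [489.6 147.5] [ 0.625  -0.2428  0.087 ]
paddle 0.85 [360.4 102.7] [ 0.4976 -0.1877  0.066 ]
nest 0.77 [481.1  70.2] [ 0.6325 -0.1643  0.045 ]
1.8 [ 0.4515 -0.271   0.2365] [-2.3202 -2.118   0.0012] [ 0.5745 -0.0259 -0.125 ] -0.00032960592005749017
```

View pics/w1.png

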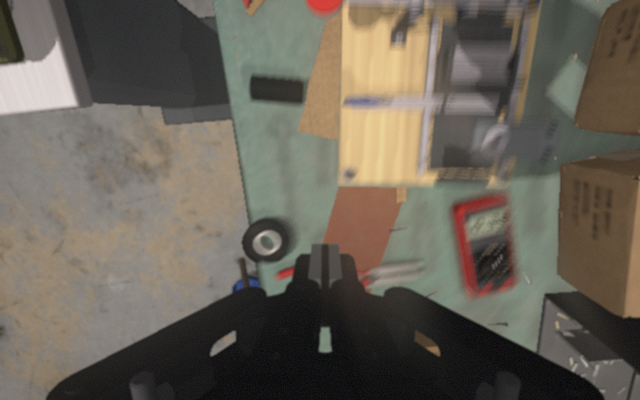

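```bash
python3 -m jog '{"offset":[[0.02,0.01,-0.03],[0.019,0.012,-0.045],[0,0.01,-0.045],[0,0,-0.045],[0,0,-0.03],[0,0,0],[0.002,0.015,0],[0.002,0.015,0]],"roll":[-1,0,0,0,0,0,0,0],"fingers":[1,1,1,1,1,1,1,1]}'
python3 - <<'E'
from h import *
np.set_printoptions(precision=4,suppress=True)
f=grab('wrist','w2.png')
for n,z in dict(mouth=.042,lever_pad=.086,paddle=.066,drill_bush=.087).items():
    for r in tip_of(n,'wrist')[:1]: print(n,round(r['score'],2),np.array(r['xy']),atz(f,r['xy'],z))
s=manip.sense();print(s['t'],s['position'],s['ft_force'])
E
```

```text
t: 2.6
position: [0.4963, -0.2093, 0.0436]
tool_rot: [2.338, 2.094, 0.002]
ft_force: [0.7, 0.8, 0.7]
gripper_width: 0.0001
grasp_force: 0.0
mouth 0.8 [593.3  35.2] [ 0.6418 -0.114   0.042 ]
paddle 0.97 [324.4 225.3] [ 0.4978 -0.1906  0.066 ]
drill_bush 0.64 [609.6 316.2] [ 0.6289 -0.2441  0.087 ]
2.85 [ 0.496  -0.2086  0.0433] [0.1389 0.8889 0.9222]
```

View pics/w2.png

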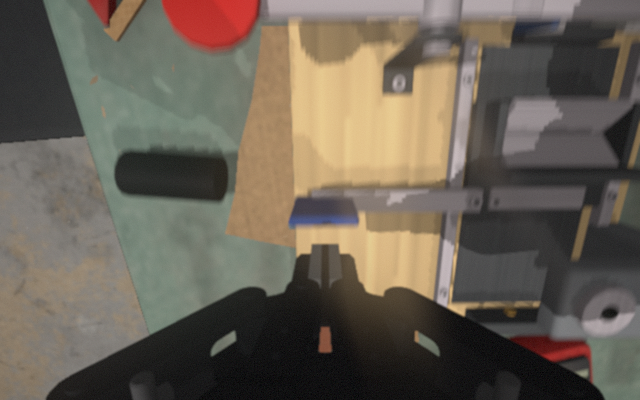

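```bash
python3 -m jog '{"offset":[[0.001,0.008,0],[0.001,0.008,0],[0.001,0.008,0],[0.001,0.006,0],[0,0,0]],"roll":[0,0,0,0,0],"fingers":[1,1,1,1,1]}'
```

```text
t: 3.35
position: [0.4989, -0.1774, 0.0417]
tool_rot: [-2.336, -2.1, 0.0]
ft_force: [0.3, 0.3, 0.3]
gripper_width: 0.0002
grasp_force: 0.0
```

```bash
python3 -m jog '{"offset":[[0,0.004,0],[0,0.003,0],[0,0.003,0],[0,0,0]],"roll":[0,0,0,0],"fingers":[1,1,1,1]}'
```

```text
t: 3.75
position: [0.4988, -0.1682, 0.0417]
tool_rot: [-2.337, -2.099, 0.0]
ft_force: [0.5, -0.1, -0.2]
gripper_width: -0.0002
grasp_force: 0.0
```

```bash
python3 -m jog '{"offset":[[0,0.004,0],[0,0.003,0],[0,0.002,0],[0,0,0]],"roll":[0,0,0,0],"fingers":[1,1,1,1]}'
python3 - <<'E'
from h import *
np.set_printoptions(precision=4,suppress=True)
f=grab('wrist','w3.png')
for n,z in dict(mouth=.042,lever_pad=.086,paddle=.066,drill_bush=.087,nest=.045).items():
    for r in tip_of(n,'wrist')[:1]: print(n,round(r['score'],2),np.array(r['xy']),atz(f,r['xy'],z))
s=manip.sense();print(s['t'],s['position'],s['ft_force'])
E
```

```text
t: 4.15
position: [0.4989, -0.1592, 0.0418]
tool_rot: [-2.337, -2.099, 0.0]
ft_force: [0.0, 0.7, -0.0]
gripper_width: -0.0002
grasp_force: 0.0
nest 0.89 [562.6 228.2] [ 0.6352 -0.1639  0.045 ]
4.45 [ 0.499  -0.1596  0.0418] [ 0.3249 -0.5514 -0.123 ]
```

View pics/w3.png

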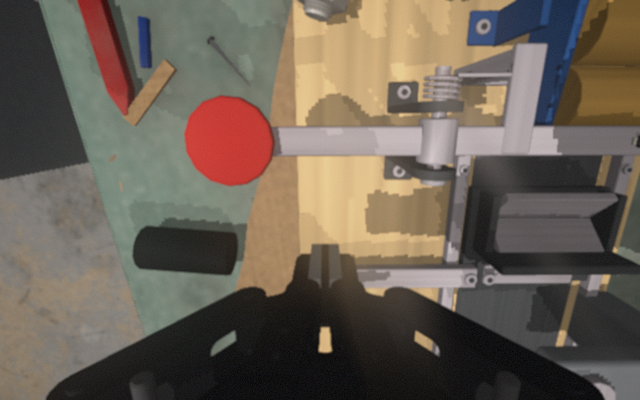

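Run:
```python
from h import *
np.set_printoptions(precision=4,suppress=True)
f=grab('wrist');s=manip.sense();p=s['position']
print(proj(f,p),proj(f,np.array([.4978,-.19,.066])),-np.array(f['R']).T@f['t'],f['R'])
ims=[]
for c in('side','top'):
    f=grab(c)
    for n,z in dict(paddle=.066,nest=.045).items():
        for r in tip_of(n,c)[:1]: print(c,n,round(r['score'],2),np.array(r['xy']),atz(f,r['xy'],z))
    u,v=proj(f,[.56,-.15,.05]).astype(int);print(proj(f,p))
    ims.append(cv2.resize(f['color'][v-50:v+50,u-65:u+65],None,fx=6,fy=6,interpolation=cv2.INTER_CUBIC)[:,:,::-1])
cv2.imwrite('pics/c4.png',cv2.resize(np.vstack(ims),(520,600) if 0 else (390,600)))
cv2.imwrite('pics/c4s.png',ims[0])
```

```text
[325.2202 242.1714] [329.096  311.7048] [ 0.5063 -0.0887  0.2097] [[ 0.9942 -0.1072  0.0004]
 [-0.1031 -0.9551  0.2776]
 [-0.0294 -0.276  -0.9607]]
side paddle 0.73 [311.3 247.7] [ 0.4979 -0.1811  0.066 ]
side nest 0.6 [358.  248.6] [ 0.6413 -0.1718  0.045 ]
[311.3109 247.7565]
top paddle 0.57 [326.3 159.8] [ 0.6434 -0.0706  0.066 ]
top nest 0.59 [357.  163.9] [ 0.6331 -0.1606  0.045 ]
[358.2817 209.9658]
```

View pics/c4s.png

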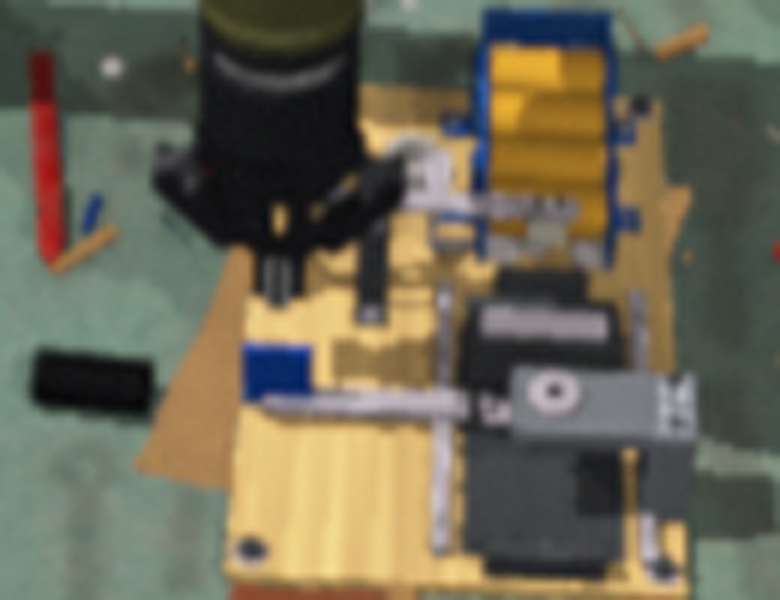

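Run:
```python
from h import *
np.set_printoptions(precision=4,suppress=True)
f=grab('side');s=manip.sense();p=np.array(s['position'])
u,v=proj(f,[.56,-.15,.05]).astype(int); u0,v0=u-65,v-50
for q in [(245,348),(312,348),(278,348),(278,402),(268,405)]:
    px=(u0+q[0]/6,v0+q[1]/6)
    print(q,atz(f,px,.066),atz(f,px,.03))
print('tip',(np.array(proj(f,p))-[u0,v0])*6, 'cam',-np.array(f['R']).T@f['t'])
for X in([.4978,-.19,.066],[.4978,-.19,.03],[.4978,-.22,.066],[.4638,-.096,.086],[.6235,-.2445,.087]): print(X,(proj(f,X)-[u0,v0])*6)
```

```text
(245, 348) [ 0.484  -0.1937  0.066 ] [ 0.4852 -0.1619  0.03  ]
(312, 348) [ 0.5172 -0.1951  0.066 ] [ 0.5195 -0.1633  0.03  ]
(278, 348) [ 0.5004 -0.1944  0.066 ] [ 0.5021 -0.1626  0.03  ]
(278, 402) [ 0.4988 -0.2293  0.066 ] [ 0.5004 -0.1987  0.03  ]
(268, 405) [ 0.4938 -0.231   0.066 ] [ 0.4953 -0.2005  0.03  ]
tip [271.8192 328.4482] cam [ 0.4507 -1.1092  1.1013]
[0.4978, -0.19, 0.066] [272.4436 341.5297]
[0.4978, -0.19, 0.03] [272.0053 388.9563]
[0.4978, -0.22, 0.066] [275.1579 387.4746]
[0.4638, -0.096, 0.086] [198.6898 180.9981]
[0.6235, -0.2445, 0.087] [539.4754 389.3935]
```

Run:
```python
from h import *
p=np.array(manip.sense()['position']);ims=[]
for c in('side','top'):
    f=grab(c);u,v=proj(f,p);u0,v0=int(u)-25,int(v)-25
    im=cv2.resize(f['color'][v0:v0+50,u0:u0+50],(400,400),interpolation=cv2.INTER_NEAREST)[:,:,::-1].copy()
    for X,col in((p,(0,255,0)),(p+[0,0,.02],(255,0,255)),(np.array([.4978,-.19,.066]),(0,255,255))):
        q=(proj(f,X)-[u0,v0])*8+4;cv2.circle(im,tuple(int(a) for a in q),3,col,-1)
    ims.append(im)
cv2.imwrite('pics/c5.png',np.hstack(ims))
```

```text
(no output)
```

View pics/c5.png

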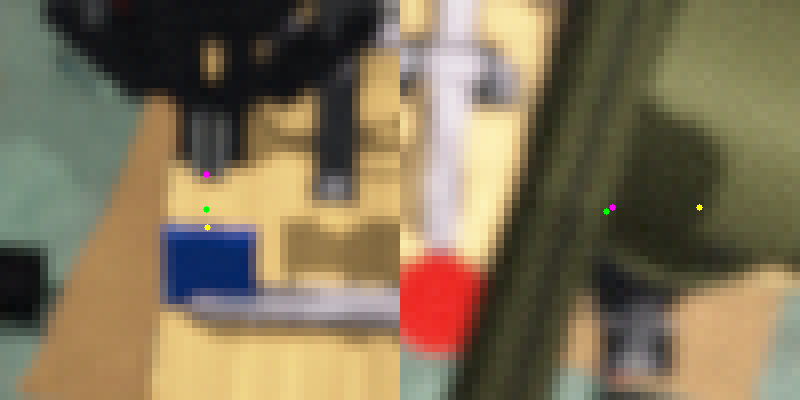

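```bash
python3 -m jog '{"offset":[[0,-0.005,0.04],[0,-0.04,0.005],[-0.002,-0.04,0],[0,0,-0.04],[0,0,-0.019],[0,0.01,0],[0,0.01,0],[0,0,0]],"roll":[0,0,0,0,0,0,0,0],"fingers":[1,1,1,1,1,1,1,1]}'; python3 -m jog '{"offset":[[0.001,0.01,0],[0.001,0.008,0],[0,0.006,0],[0,0,0]],"roll":[0,0,0,0],"fingers":[1,1,1,1]}'
```

```text
t: 5.75
position: [0.4972, -0.2228, 0.0287]
tool_rot: [2.336, 2.101, 0.001]
ft_force: [-0.9, 0.0, -0.1]
gripper_width: 0.0002
grasp_force: 0.0
t: 6.15
position: [0.4994, -0.1997, 0.0284]
tool_rot: [2.336, 2.1, 0.001]
ft_force: [-0.1, 0.3, 0.3]
gripper_width: 0.0001
grasp_force: 0.0
```

```bash
python3 -m jog '{"offset":[[0.001,0.008,0],[0.001,0.006,0],[0,0,0]],"roll":[0,0,0],"fingers":[1,1,1]}'
cat > look.py <<'E'
from h import *
import sys
np.set_printoptions(precision=4,suppress=True)
p=np.array(manip.sense()['position']);f=grab('side')
u,v=proj(f,[.5,-.17,.05]);u0,v0=int(u)-25,int(v)-25
im=cv2.resize(f['color'][v0:v0+50,u0:u0+75],(600,400),interpolation=cv2.INTER_CUBIC)[:,:,::-1].copy()
q=(proj(f,p)-[u0,v0])*8;cv2.circle(im,tuple(int(a) for a in q),3,(0,255,0),-1)
cv2.imwrite('pics/'+sys.argv[1],im)
for c in ('wrist','side'):
    f=grab(c)
    for n,z in dict(lever_pad=.086,paddle=.066,drill_bush=.087,nest=.045).items():
        for r in tip_of(n,c)[:1]: print(c,n,round(r['score'],2),atz(f,r['xy'],z))
E
python3 look.py c6.png
```

```text
t: 6.45
position: [0.5008, -0.1855, 0.0277]
tool_rot: [-2.337, -2.099, -0.0]
ft_force: [0.0, 0.3, -0.2]
gripper_width: 0.0001
grasp_force: 0.0
wrist lever_pad 0.89 [ 0.4658 -0.0943  0.086 ]
wrist paddle 0.72 [ 0.4996 -0.1704  0.066 ]
wrist drill_bush 0.92 [ 0.6296 -0.2477  0.087 ]
wrist nest 0.64 [ 0.6377 -0.1441  0.045 ]
side lever_pad 0.62 [ 0.4758 -0.0975  0.086 ]
side paddle 0.67 [ 0.4922 -0.1728  0.066 ]
side drill_bush 0.77 [ 0.6369 -0.2511  0.087 ]
side nest 0.7 [ 0.6485 -0.1311  0.045 ]
```

View pics/c6.png

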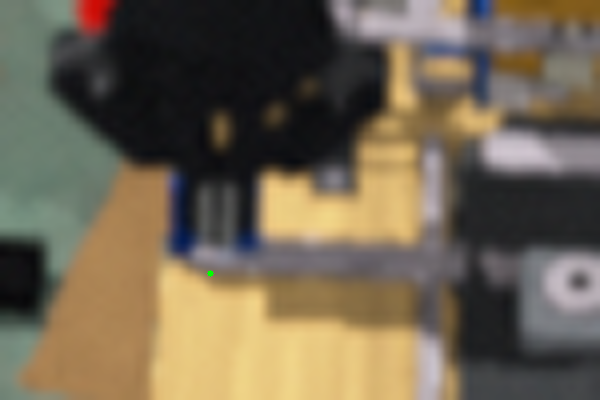

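```bash
python3 -m jog '{"offset":[[0.001,0.006,0],[0,0.004,0],[0,0,0]],"roll":[0,0,0],"fingers":[1,1,1]}'; python3 -m jog '{"offset":[[0,0.003,0],[0,0.002,0],[0,0,0]],"roll":[0,0,0],"fingers":[1,1,1]}'
```

```text
t: 7.3
position: [0.5022, -0.176, 0.0278]
tool_rot: [2.337, 2.099, 0.001]
ft_force: [-0.3, -0.6, -0.5]
gripper_width: -0.0
grasp_force: 0.3
t: 7.6
position: [0.5024, -0.1749, 0.0279]
tool_rot: [2.331, 2.099, -0.005]
ft_force: [-2.6, -12.1, -2.6]
gripper_width: 0.0
grasp_force: 6.4
```

```bash
python3 -m jog '{"offset":[[0,-0.015,0],[0,0,0.045],[0,0,0.045],[-0.012,0.032,0],[-0.012,0.032,0],[-0.011,0.031,-0.005],[0,0,-0.01],[0,0,0]],"roll":[0,0,0,0,0,0,0,0],"fingers":[1,1,1,1,1,1,1,1]}'
python3 - <<'E'
from h import *
for c in ('wrist','top'):
    f=grab(c)
    for n,z in dict(lever_pad=.086,paddle=.066,nest=.045).items():
        for r in tip_of(n,c)[:1]: print(c,n,round(r['score'],2),atz(f,r['xy'],z))
s=manip.sense();print(s['position'],s['ft_force'])
E
```

```text
t: 8.4
position: [0.4658, -0.0907, 0.1019]
tool_rot: [-2.334, -2.099, 0.001]
ft_force: [-0.0, 0.1, 0.5]
gripper_width: 0.0
grasp_force: 0.0
wrist lever_pad 0.72 [ 0.46786928 -0.09411163  0.086     ]
wrist paddle 0.8 [ 0.50147517 -0.16043597  0.066     ]
wrist nest 0.89 [ 0.63674727 -0.13149142  0.045     ]
top paddle 0.62 [0.69171436 0.26398331 0.066     ]
top nest 0.67 [ 0.64055031 -0.13488251  0.045     ]
[ 0.46740839 -0.09219735  0.102859  ] [ 0.39808399 -0.42927354 -1.42387187]
```

```bash
python3 -m jog '{"offset":[[0,-0.001,-0.01],[0,-0.001,-0.01],[0,0,-0.01],[0,0,-0.005],[0,0,0]],"roll":[0,0,0,0,0],"fingers":[1,1,1,1,1]}'
```

```text
t: 9.3
position: [0.4659, -0.0932, 0.0664]
tool_rot: [-2.336, -2.097, 0.002]
ft_force: [-1.0, 0.1, 0.4]
gripper_width: 0.0004
grasp_force: 0.0
```

```bash
python3 -m jog '{"offset":[[0,0,-0.004],[0,0,-0.003],[0,0,0]],"roll":[0,0,0],"fingers":[1,1,1]}';  python3 -m jog '{"offset":[[0,0,-0.004],[0,0,0]],"roll":[0,0],"fingers":[1,1]}'
```

```text
t: 9.6
position: [0.4673, -0.0936, 0.0609]
tool_rot: [2.337, 2.099, 0.0]
ft_force: [-0.1, 0.5, 3.0]
gripper_width: -0.0003
grasp_force: 1.5
t: 9.8
position: [0.467, -0.0936, 0.0568]
tool_rot: [2.337, 2.099, 0.0]
ft_force: [-1.3, 0.5, 4.3]
gripper_width: -0.0001
grasp_force: 1.9
```

```bash
python3 -m jog '{"offset":[[0,0,-0.01],[0,0,-0.008],[0,0,-0.003],[0,0,0]],"roll":[0,0,0,0],"fingers":[1,1,1,1]}'
```

```text
t: 10.2
position: [0.4688, -0.0938, 0.037]
tool_rot: [2.336, 2.097, 0.003]
ft_force: [-1.3, 1.4, 12.0]
gripper_width: -0.0001
grasp_force: 6.0
```

```bash
python3 -m jog '{"offset":[[0,0,-0.002],[0,0,0],[0,0,0],[0,0,0],[0,0,0],[0,0,0],[0,0,0]],"roll":[0,0,0,0,0,0,0],"fingers":[1,1,1,1,1,1,1]}'
python3 - <<'E'
from h import *
np.set_printoptions(precision=4,suppress=True)
for c in ('side','wrist'):
    f=grab(c,c+'7.png')
    for r in boxes_of('blank_1',c)[:7]: print(c,round(r['score'],2),np.array(r['extent']),atz(f,r['extent'][:2],.05))
E
```

```text
t: 10.9
position: [0.469, -0.0939, 0.0364]
tool_rot: [2.335, 2.096, 0.005]
ft_force: [-3.0, 1.8, 23.4]
gripper_width: 0.0001
grasp_force: 12.0
side 0.72 [282.2 257.9  21.2   9.1] [ 0.4104 -0.204   0.05  ]
side 0.68 [354.7 237.7  19.4   6.4] [ 0.6354 -0.1306  0.05  ]
side 0.65 [330.  223.9  60.   17.9] [ 0.5629 -0.0672  0.05  ]
side 0.61 [356.4 220.2  16.4   6. ] [ 0.6495 -0.0537  0.05  ]
wrist 0.95 [595.9 286.2  86.4  51.6] [ 0.621  -0.1324  0.05  ]
wrist 0.62 [222.2 342.   23.7  24.2] [ 0.4011 -0.1457  0.05  ]
```

View pics/wrist7.png

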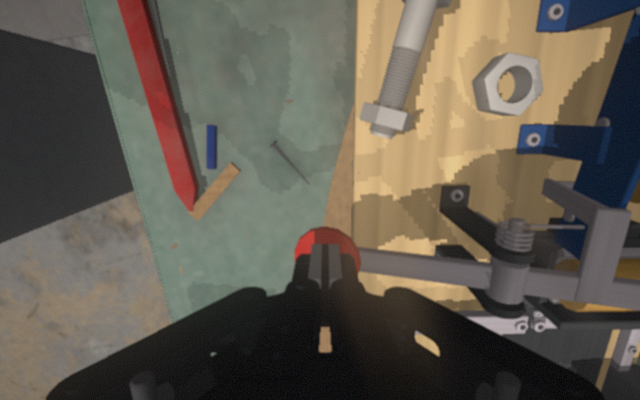

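```bash
python3 -m jog '{"offset":[[0,0,0.015],[0,0,0.015],[0,0,0.03],[0,0,0.03],[0.017,-0.019,0],[0.017,-0.019,0],[0,0,0],[0,0,0]],"roll":[0,0,0,0,0,0,0,0],"fingers":[1,1,1,1,1,1,1,1]}'
python3 - <<'E'
from h import *
np.set_printoptions(precision=4,suppress=True)
for c in ('side','wrist'):
    f=grab(c,c+'8.png')
    for r in boxes_of('blank_1',c)[:7]: print(c,round(r['score'],2),np.array(r['extent']),atz(f,r['extent'][:2],.06))
    for n,z in dict(lever_pad=.086,paddle=.066).items():
        for r in tip_of(n,c)[:1]: print(c,n,round(r['score'],2),atz(f,r['xy'],z))
f=grab('side');u,v=proj(f,[.62,-.12,.05]).astype(int)
a=cv2.resize(f['color'][v-30:v+30,u-40:u+40],(640,480),interpolation=cv2.INTER_CUBIC)[:,:,::-1]
cv2.imwrite('pics/c8.png',a)
print(manip.sense()['position'])
E
```

```text
t: 11.9
position: [0.5007, -0.1316, 0.1233]
tool_rot: [-2.338, -2.097, 0.001]
ft_force: [0.4, 0.8, 0.1]
gripper_width: 0.0004
grasp_force: 0.0
side 0.66 [356.1 236.9  13.9  11.3] [ 0.6383 -0.1367  0.06  ]
side 0.49 [281.4 257.9  17.9   7.6] [ 0.4084 -0.2125  0.06  ]
side lever_pad 0.88 [ 0.4784 -0.0831  0.086 ]
side paddle 0.86 [ 0.4949 -0.1529  0.066 ]
wrist 0.81 [531.6 101.7 106.5  49.7] [ 0.6556 -0.0654  0.06  ]
wrist 0.79 [520.9 147.4 102.3  39.5] [ 0.65   -0.0973  0.06  ]
wrist 0.77 [542.6  55.2 108.6  47. ] [ 0.6609 -0.0352  0.06  ]
wrist 0.72 [496.6 196.6  90.4  30.1] [ 0.6337 -0.1337  0.06  ]
wrist 0.7 [226.9 240.1  71.4  36.3] [ 0.4179 -0.1472  0.06  ]
wrist lever_pad 0.73 [ 0.6393 -0.0365  0.086 ]
wrist paddle 0.67 [ 0.503  -0.1603  0.066 ]
[ 0.5008 -0.1312  0.1238]
```

View pics/c8.png

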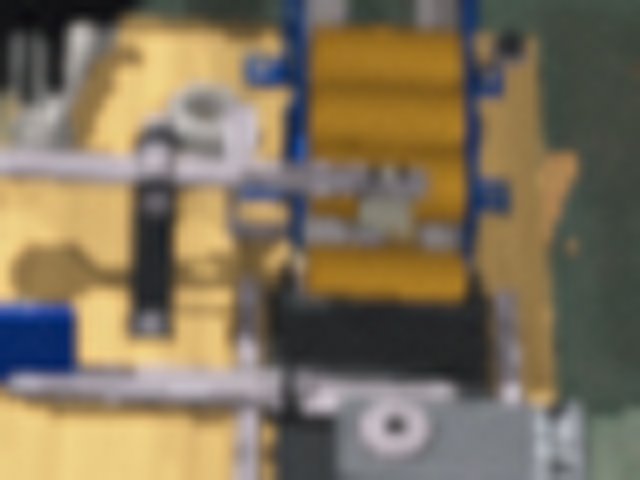

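```bash
python3 -m jog '{"offset":[[0,0,-0.04],[0,0,-0.035],[0,0,-0.018],[0,-0.004,0],[0,-0.006,0],[0,-0.005,0],[0,0,0]],"roll":[0,0,0,0,0,0,0],"fingers":[1,1,1,1,1,1,1]}'; python3 -m jog '{"offset":[[-0.001,-0.006,0],[-0.001,-0.009,0],[-0.001,-0.012,0],[-0.001,-0.012,0],[-0.001,-0.012,0],[-0.001,-0.01,0],[-0.001,-0.008,0],[0,0,0]],"roll":[0,0,0,0,0,0,0,0],"fingers":[1,1,1,1,1,1,1,1]}'
```

```text
t: 13.05
position: [0.5024, -0.1479, 0.0322]
tool_rot: [2.336, 2.096, 0.002]
ft_force: [0.5, 0.4, -0.3]
gripper_width: 0.0001
grasp_force: 0.0
t: 13.85
position: [0.4936, -0.2173, 0.0305]
tool_rot: [2.338, 2.098, -0.002]
ft_force: [-0.0, -0.3, 0.3]
gripper_width: 0.0002
grasp_force: 0.0
```

```bash
python3 -m jog '{"offset":[[-0.001,-0.008,0],[-0.001,-0.009,0],[-0.001,-0.008,0],[0,-0.005,0],[0,-0.003,0],[0,0,0]],"roll":[0,0,0,0,0,0],"fingers":[1,1,1,1,1,1]}'; python3 -m jog '{"offset":[[0,-0.003,0],[0,-0.003,0],[0,0,0]],"roll":[0,0,0],"fingers":[1,1,1]}'
```

```text
t: 14.45
position: [0.4907, -0.2492, 0.0307]
tool_rot: [2.338, 2.099, -0.001]
ft_force: [0.1, 0.1, -1.2]
gripper_width: -0.0004
grasp_force: 0.3
t: 14.75
position: [0.4909, -0.2548, 0.0308]
tool_rot: [2.337, 2.099, -0.0]
ft_force: [-0.9, 2.3, -0.7]
gripper_width: -0.0001
grasp_force: 0.7
```

```bash
python3 -m jog '{"offset":[[0,-0.002,0],[0,-0.002,0],[0,0,0]],"roll":[0,0,0],"fingers":[1,1,1]}'
```

```text
t: 15.05
position: [0.4908, -0.2561, 0.0308]
tool_rot: [-2.336, -2.095, -0.004]
ft_force: [0.8, 10.0, 2.8]
gripper_width: -0.0002
grasp_force: 4.6
```

On the stop. Back off, lift clear, verify.

```bash
python3 -m jog '{"offset":[[0,0.015,0],[0,0,0.04],[0,0,0.045],[0,0,0.03],[-0.03,0,0.02],[-0.03,0,0],[0,0,0],[0,0,0]],"roll":[0,0,0,0,0,0,0,0],"fingers":[1,1,1,1,1,1,1,1]}'
python3 - <<'E'
from h import *
np.set_printoptions(precision=4,suppress=True)
for c in ('top','side','wrist'):
    f=grab(c,c+'9.png')
    for r in boxes_of('blank_1',c)[:6]: print(c,round(r['score'],2),atz(f,r['extent'][:2],.06))
    for n,z in dict(lever_pad=.086,paddle=.066,nest=.045,drill_bush=.087).items():
        for r in tip_of(n,c)[:1]: print(c,n,round(r['score'],2),atz(f,r['xy'],z))
f=grab('side');u,v=proj(f,[.58,-.18,.05]).astype(int)
cv2.imwrite('pics/c9.png',cv2.resize(f['color'][v-45:v+45,u-60:u+60],(800,600),interpolation=cv2.INTER_CUBIC)[:,:,::-1])
E
```

```text
t: 15.85
position: [0.4313, -0.2439, 0.1665]
tool_rot: [2.336, 2.096, 0.0]
ft_force: [0.3, -0.1, -0.2]
gripper_width: -0.0001
grasp_force: 0.0
top 0.74 [ 0.656  -0.0436  0.06  ]
top 0.73 [0.4248 0.3674 0.06  ]
top 0.72 [ 0.6362 -0.1017  0.06  ]
top 0.52 [0.6552 0.2014 0.06  ]
top 0.5 [ 0.6487 -0.0701  0.06  ]
top 0.49 [ 0.4016 -0.166   0.06  ]
top lever_pad 0.33 [ 0.6465 -0.1023  0.086 ]
top paddle 0.7 [ 0.4907 -0.2644  0.066 ]
top nest 0.63 [ 0.6355 -0.2343  0.045 ]
top drill_bush 0.64 [ 0.6243 -0.2466  0.087 ]
side 0.51 [ 0.6564 -0.0098  0.06  ]
side 0.49 [ 0.4049 -0.2116  0.06  ]
side 0.47 [ 0.6163 -0.2478  0.06  ]
side 0.47 [ 0.6464 -0.0632  0.06  ]
side lever_pad 0.71 [ 0.4773 -0.0962  0.086 ]
side paddle 0.81 [ 0.4899 -0.2723  0.066 ]
side nest 0.73 [ 0.63   -0.2431  0.045 ]
side drill_bush 0.73 [ 0.6318 -0.2524  0.087 ]
wrist 0.97 [ 0.4057 -0.1661  0.06  ]
wrist 0.71 [ 0.5993 -0.2363  0.06  ]
wrist 0.17 [ 0.5744 -0.1837  0.06  ]
wrist paddle 0.97 [ 0.4896 -0.2717  0.066 ]
wrist drill_bush 0.95 [ 0.6287 -0.2453  0.087 ]
```

View pics/c9.png

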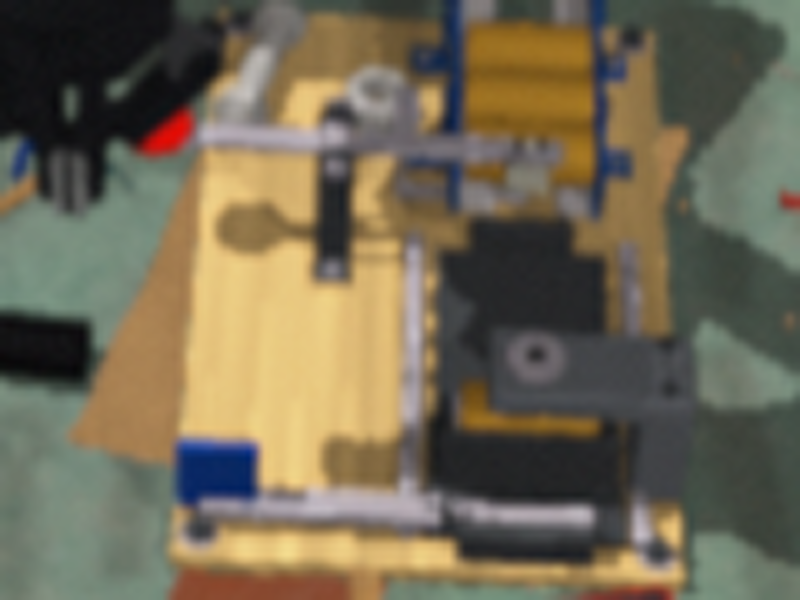

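```bash
python3 -c "from station import manip;print(manip.sign_off())"
```

```text
the job is handed in; nothing more can be done
None
```

The job is handed in: one blank is in the nest with the shuttle against its stop under the drill guide, the gate is shut with the next blank waiting at it, and the last pictures show nothing else moved (about 16 s used).

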